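# Close the bench press on the mended roof tile

### The arm

A 6-joint arm with a two-finger parallel gripper is mounted at the origin on the work surface. World frame = base frame: x ahead of the robot, y to its left, z up, the work surface at z = 0. Lengths are in mm, angles in rad, forces in N, time in s.
With the tool pointing down it reaches from about 400 to 925 mm from the base axis. Payload 3.4 kg.
Tool frame: the origin (TCP) lies midway between the tips of the shut fingers; the grasp point (between the pads) lies 19 mm behind it; z points along the fingers, y is the line along which they close (so a half turn about z gives the same grasp; the last joint's range is limited). The gripper opens to 85 mm and grips with 20 to 120 N. Pads are 22 mm wide; open, the fingers measure 114 mm over their backs; the gripper's body (76 mm by 85 mm) begins 54 mm behind the grasp point. The pads swing forward as they close: fully open they stand 13 mm farther back than shut.
Start: joints at [-0.073, 0.307, 1.506, -0, 1.328, -0.073], TCP at [575.005, -0.025, 231.305] pointing down, gripper open.
Joint ranges: [-3.12, 3.12], [-1.05, 2.28], [0.14, 2.33], [-1.42, 4.57], [0.1, 2.73], [-2.68, 2.68]. Speed limits (rad/s): [2.57, 2.57, 3.14, 3.14, 3.14, 3.14].

### API

Orientations are given as a unit quaternion [x, y, z, w].
In Python, from bench import bot gives the robot as it stands. The module is installed in compiled form; this text tells all that it offers.
- The arm moves only by the tool carry_out, never from a script. Its argument "deltas" is a list of rows, each a list of 3 entries, a list of its own where there are three numbers: the shift along the world's x, y, z each as a share of 0.1 m, from -1 to 1, then the turn, a rotation vector about the world's x, y, z each as a share of 180 degrees, from -1 to 1, then the opening in per cent of the stroke, from 0 (shut) to 100 (fully open). A call has 1 to 8 rows; each row shifts and turns the commanded pose from where the row before left it; what a row does not reach is not made up. A row lasts 1/10 s, in which the tool goes at most 50 mm and 8.59 degrees, less where a joint would pass 70% of its speed; a pose out of reach is approached as far as the arm can. A call with a number of a shift or a turn outside -1 to 1 is refused whole. A call with a gripper value outside its range is refused whole. The fingers move at their own pace and stop on an object; "grip_force" is the grip in N (left out, the last holds). Time passes only in rows, so rows that do not move let the fingers close. It gives the time, the measured TCP pose, the force, the opening and the grip force at its end, in the units of the state.
- bot.read_state(): the state, without advancing time (a new reading comes with each control period).
- bot.get_image(name): name is "scene" or "side" or "wrist"; returns a dict with "pixels" (480x640x3 uint8, red, green, blue), "camera_matrix" (3x3 intrinsics, pixels), "xyz" and "orientation" of the camera in the world; the wrist camera has in their place "mount" (4x4, takes a point from camera to tool coordinates, whose origin is the TCP and whose axes are the flange's). Camera axes: x right, y down, z forward; pixel columns grow to the right and rows downward; lengths in mm; the calibration is good to about 2 mm. A picture is of the moment at which its call begins: read the wrist's pose just before it. There is no depth.
- bot.finish_job(): hands the job in; it is judged then, once.
The state is a dict: "clock": time; "qpos": joint angles; "qvel": joint speeds; "joint_efforts": joint torques, N m; "eef_pos": TCP position; "tool_rot": TCP orientation; "wrist_force": force on the tool from outside, world axes, zero at the start; "wrist_torque": the same for the moment, N m; "grip_width": finger opening in mm; "finger_force": force on a finger pad.
Only numpy, scipy, OpenCV 4.12 (cv2) and the standard library are available. Lean on these libraries where they do the work, as an engineer would, in place of code of your own. Each camera call takes 0.05 s, during which the arm holds its last target. There are 200 camera calls.

### The job

Two identical bench presses stand on the finds-room table, and a freshly glued roof tile lies in one of them. Close that press: keep the release button in the side of its lever's grip squeezed in while you swing the lever fully down, then let go so that it stays locked down on the tile. Leave the lever of the other, empty press up.

Things in the scene. Friction and masses are not known exactly. Their poses are not given: they have to be found in the camera images.
- press_grip (a point): centre of the lever's grip on the press with the tile: beech bar 105 long, 34 high, 26 wide, 170 from the pivot. At this point a 24 mm steel release button stands 8 out of its left (+y) side: 13 right to 21 left of here. It goes in 7 (5 frees the lever), spring 2 to 8 N: pinch across the sides from above, 25 N. Axes: x along lever to pivot, y along hinge (robot's left), z up, square to lever.
- press_pivot (a point): middle of that lever's hinge axis, 175 mm above the table, between the press's cheeks (66 mm over all). The lever points from here to press_grip: towards the robot, within 17 degrees. Ram and bed centre are straight below. Axes: z up, y along the hinge, -x the way the lever points. Press fixed to the table: base 220 x 150, column on the far side, only the table under the grip.
- press_lever (a joint): swing of that lever, rad: 0 parked, rising 0.80 above level; grows as it swings down; bottom stop 0.90 (0.10 below level). Starts at 0 to 0.1. With the button out a pawl stops it at about 0.14; let go at 0.83 or more, the pawl locks it down. Stays where left; swinging takes about 5 N at the grip and lowers the ram 36 mm.
- spare_lever (a joint): swing of the lever of the other, empty press, of the same make, in the same sense; 0 to 0.1 at the start, to be left up. It stands 0.3 to 0.5 m to one side of the loaded press (left or right) and its parked lever reaches 350 mm above the table: pass over it.
- tile_mid (a point): centre of the mended terracotta roof tile fragment, about 90 x 130 mm and 12 mm thick, lying loose on the bed of the press to be closed (its underside 30 mm above the table), straight below press_pivot within 10 mm.
Things that resemble listed ones, but are neither listed nor needed, are in the scene too. Leave any green or grey look-alike of the part that bears tile_mid alone.

How it is judged (in metres and radians):
At the end, for the whole second after the job is handed in: The loaded press's lever is down (joint beyond 0.80 rad of 0.90) and let go of, the tile still lies under the ram (its centre within 20 mm of straight below the pivot), and the empty press's lever is up (joint below 0.20 rad) (value of joint press_lever above 0.8 rad and value of joint spare_lever below 0.2 rad and horizontal distance between tile_mid and press_pivot below 0.02 m); the robot touches nothing.
It fails at once if the lever of the empty press is swung down (value of joint spare_lever above 0.25 rad).
It also fails if it takes over 40 s, if anything falls off the work surface, if the arm or the gripper's body presses on something with over 40 N, if the wrist force passes 120 N, or if a joint passes its speed limit or range.

## Working session

There is one attempt and no reset: what is moved stays moved. The work goes in short steps, Python scripts to look and compute and a tool call to move; the robot and the scene stay as the last step left them, time stands still between calls to the robot, and variables do not carry over. Pictures are saved under pics/ and viewed, at most 10 in all, crops included, and the job is handed in when it is done.

Besides the shell and the picture viewer there is one more tool, called by a JSON object that holds its "name" and its "arguments". carry_out: Moves the arm, as the interface text tells. Its arguments: {"type":"object","properties":{"deltas":{"type":"array","items":{"type":"array"}},"grip_force":{"type":"number"}},"required":["deltas"]}

```bash
mkdir -p pics
cat > h.py <<'E'
import numpy as np, cv2
from bench import bot
from scipy.spatial.transform import Rotation as R
def snap(name,fn):
    s=bot.read_state(); d=bot.get_image(name); cv2.imwrite(f'pics/{fn}.png',d['pixels'][:,:,::-1])
    K=np.array(d['camera_matrix'])
    if name=='wrist':
        M=np.array(d['mount']); Rt=R.from_quat(s['tool_rot']).as_matrix()
        Rc=Rt@M[:3,:3]; c=Rt@M[:3,3]+np.array(s['eef_pos'])
    else:
        c=np.array(d['xyz']); Rc=R.from_quat(d['orientation']).as_matrix()
    np.savez(f'pics/{fn}.npz',K=K,R=Rc,c=c); return d
def ray(fn,u,v):
    z=np.load(f'pics/{fn}.npz'); r=z['R']@np.linalg.inv(z['K'])@[u,v,1]; return z['c'],r/np.linalg.norm(r)
def plane(fn,u,v,h):
    c,r=ray(fn,u,v); return c+r*(h-c[2])/r[2]
def tri(*obs):
    A=0;b=0
    for o in obs:
        c,r=ray(*o); P=np.eye(3)-np.outer(r,r); A=A+P; b=b+P@c
    p=np.linalg.solve(A,b); return p,[round(float(np.linalg.norm((np.eye(3)-np.outer(ray(*o)[1],ray(*o)[1]))@(p-ray(*o)[0]))),1) for o in obs]
E
python3 - <<'E'
from h import *
for n in ['scene','side','wrist']:
    snap(n,n+'0'); z=np.load(f'pics/{n}0.npz'); print(n,z['c'].round(),z['R'][:,2].round(2))
print(bot.read_state())
E
```

```text
scene [1304.  790. 1226.] [-0.5  -0.57 -0.65]
side [  474. -1147.   997.] [ 0.02  0.78 -0.62]
wrist [574.  84. 374.] [-0.   -0.33 -0.95]
{'clock': 0.15, 'qpos': array([-7.34955967e-02,  3.07399210e-01,  1.50733032e+00,  2.94012202e-05,
        1.32842746e+00, -7.34962570e-02]), 'qvel': array([ 0.00112911, -0.0025056 , -0.00497043,  0.00137244,  0.00070165,
        0.00101888]), 'joint_efforts': array([ 7.71606137e-04, -4.57977819e+01, -2.52218986e+01, -9.54763436e-05,
        8.49722768e-03, -4.89260890e-05]), 'eef_pos': array([5.74483281e+02, 2.66760041e-02, 2.30610010e+02]), 'tool_rot': array([ 7.07108834e-01,  7.07104296e-01, -5.00168553e-04, -6.01516927e-04]), 'wrist_force': array([-0.23387653,  0.64277557,  0.07943261]), 'wrist_torque': array([ 0.03697057, -0.00897763, -0.00891164]), 'finger_force': 0.0, 'grip_width': 85.1448410838396}
```

View pics/scene0.png

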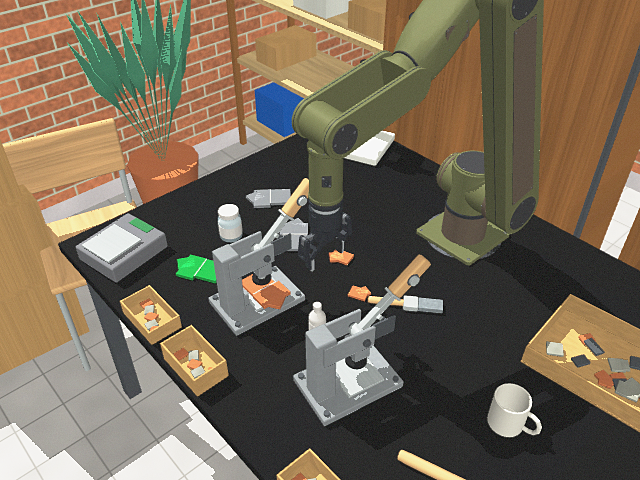

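View pics/side0.png

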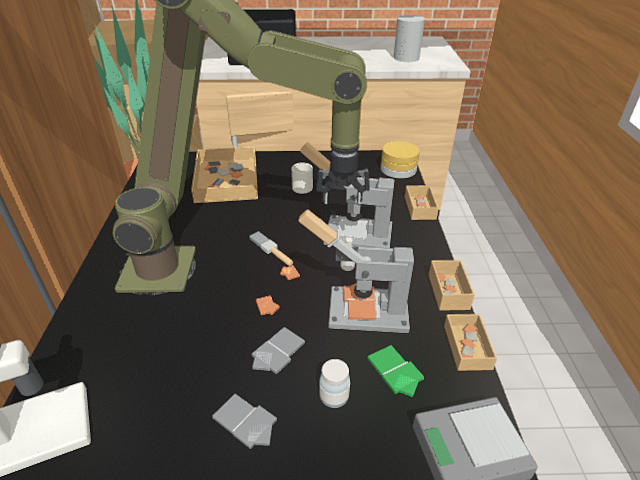

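Scene picture: the press at (255,290) has the terracotta tile and a grip at (293,202). The other press, at (350,375), has its grip at (410,275) and only a pale thing on its bed. In the side picture the loaded press is at (368,300) with its grip at (318,226), and the empty one is behind it with its grip at about (318,155). Tile look-alikes in the side picture are green (395,370), grey (278,350) and grey (245,420), plus small orange sherds at (267,305) and (289,271). I choose the near (-y) press in the side picture and will check it in a close crop.

Run:
```python
from h import *
a=cv2.imread('pics/scene0.png')[170:340,200:330]; b=cv2.imread('pics/side0.png')[195:340,285:425]
a=cv2.resize(a,None,fx=3,fy=3,interpolation=cv2.INTER_CUBIC);b=cv2.resize(b,None,fx=2.8,fy=2.8,interpolation=cv2.INTER_CUBIC)
o=np.zeros((510,a.shape[1]+b.shape[1],3),np.uint8);o[:a.shape[0],:a.shape[1]]=a;o[:b.shape[0],a.shape[1]:]=b
print(o.shape,a.shape);cv2.imwrite('pics/c1.png',o)
```

```text
(510, 782, 3) (510, 390, 3)
```

View pics/c1.png

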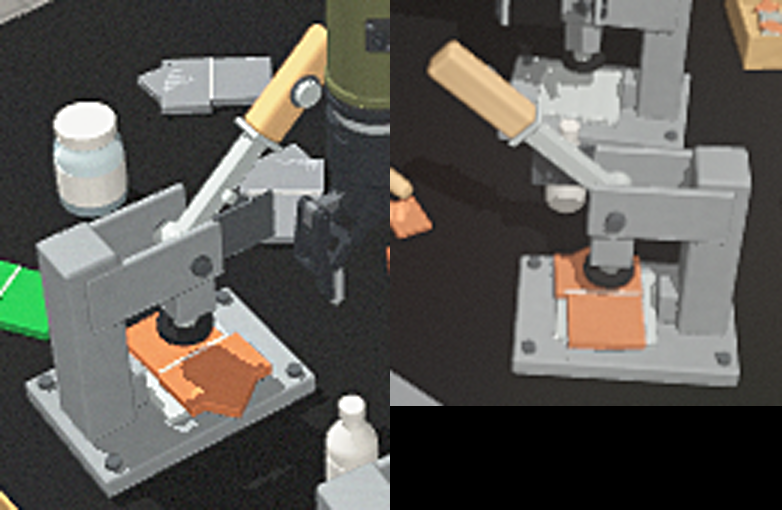

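Run:
```python
from h import *
A=plane('scene0',267.7,258.3,175);B=plane('side0',365.4,274.3,175)
d=A-B; print(A,B,np.linalg.norm(d),'yaw',np.degrees(np.arctan2(-d[0],d[1])))
P=(A+B)/2
yh=d/np.linalg.norm(d); xh=np.cross(yh,[0,0,1])
# button ray meets plane y=+20
c,r=ray('scene0',301.7,201.7); q=c+r*(((P+20*yh)-c)@yh)/(r@yh); 
print('button',q, 'rel x,z',(q-P)@xh,(q-P)[2],'dist',np.hypot((q-P)@xh,(q-P)[2]),'ang',np.arctan2((q-P)[2],-(q-P)@xh))
# base corners z~? side of base: front edge in the side crop
def s(u,v): return 285+(u-390)/2.8,195+v/2.8
def t(u,v): return 200+u/3,170+v/3
# base corner bolts at z~20?
for h in (15,20):
  pts=[plane('side0',*s(530,347),h),plane('side0',*s(724,359),h),plane('side0',*s(535,262),h),plane('scene0',*t(223,298),h),plane('scene0',*t(294,370),h),plane('scene0',*t(113,462),h),plane('scene0',*t(46,383),h)]
  print(h,[p.round(0)[:2] for p in pts])
  v=pts[1]-pts[0];print(np.degrees(np.arctan2(v[1],v[0])))
  v=pts[5]-pts[4];print(np.degrees(np.arctan2(v[1],v[0])));v=pts[6]-pts[3];print(np.degrees(np.arctan2(v[1],v[0])))
```

```text
[ 627.13799281 -154.98817312  175.        ] [ 623.00330775 -231.65365158  175.        ] 76.77689241286157 yaw -3.087057244704318
button [ 500.78735955 -166.58906178  283.80172056] rel x,z -125.54253537748899 108.80172055922378 dist 166.1286928427943 ang 0.714082464792084
15 [array([ 549., -237.]), array([ 738., -257.]), array([ 560., -115.]), array([ 539., -249.]), array([ 551., -131.]), array([ 741., -152.]), array([ 729., -269.])]
-6.0192328267237825
-6.111907561300004
-5.984209318242195
20 [array([ 548., -241.]), array([ 737., -261.]), array([ 560., -120.]), array([ 542., -245.]), array([ 554., -127.]), array([ 743., -148.]), array([ 732., -265.])]
-6.01923282672382
-6.111907561300034
-5.984209318242216
```

The crop confirms the terracotta tile lies under the ram of the chosen press. The steel button is at crop (305,95), on the +y side of that press's grip. The base gives a yaw of -6°, with the pivot near (625,-193,175) and the grip near (497,-180,286). I'll go up and over it, then turn.

{"name": "carry_out", "arguments": {"deltas": [[[0, 0, 0.5], [0, 0, 0], 100], [[0, 0, 0.5], [0, 0, 0], 100], [[0, 0, 0.5], [0, 0, 0], 100], [[0, -0.38, 0.1], [0, 0, 0.0467], 100], [[0, -0.38, 0.1], [0, 0, 0.0467], 100], [[0, -0.38, 0], [0, 0, 0.0467], 100], [[0, -0.38, 0], [0, 0, 0.0467], 100], [[0, -0.38, 0], [0, 0, 0.0467], 100]]}}

```text
clock: 0.95
eef_pos: [574.7, -191.3, 401.1]
tool_rot: [0.404, 0.915, 0.0, -0.0]
wrist_force: [-0.4, 0.0, 0.4]
grip_width: 85.2
finger_force: 0.0
```

{"name": "carry_out", "arguments": {"deltas": [[[0, 0, 0], [0, 0, 0.0467], 100], [[0, 0, 0], [0, 0, 0.0467], 100], [[0, 0, 0], [0, 0, 0.0467], 100], [[0, 0, 0], [0, 0, 0.0467], 100], [[0, 0, 0], [0, 0, 0.0467], 100], [[0, 0, 0], [0.0048, 0.045, 0], 100], [[0, 0, 0], [0.0048, 0.045, 0], 100], [[0, 0, 0], [0.0048, 0.045, 0], 100]]}}

```text
clock: 1.75
eef_pos: [574.7, -190.0, 402.6]
tool_rot: [0.051, 0.976, 0.011, -0.213]
wrist_force: [0.1, -0.3, -1.1]
grip_width: 85.5
finger_force: 0.0
```

{"name": "carry_out", "arguments": {"deltas": [[[0, 0, 0], [0.0048, 0.045, 0], 100], [[0, 0, 0], [0.0048, 0.045, 0], 100], [[0, 0, 0], [0, 0, 0], 100], [[0, 0, 0], [0, 0, 0], 100]]}}

```text
clock: 2.15
eef_pos: [575.8, -190.2, 398.5]
tool_rot: [0.048, 0.936, 0.019, -0.349]
wrist_force: [-0.2, -0.2, 0.7]
grip_width: 85.7
finger_force: 0.0
```

Run:
```python
from h import *
snap('wrist','w1');snap('side','s1'); s=bot.read_state(); print(s['eef_pos'],R.from_quat(s['tool_rot']).as_matrix().round(3),s['qpos'],s['wrist_force'])
a=cv2.imread('pics/side0.png')
```

```text
[ 574.38076054 -189.97441     403.32666736] [[-0.757  0.104 -0.645]
 [ 0.079  0.995  0.069]
 [ 0.649  0.001 -0.761]] [-0.3088826   0.68742256  0.6411873  -0.21961148  2.49723313 -1.90435446] [-0.5887529   0.16553701  0.60708517]
```

View pics/w1.png

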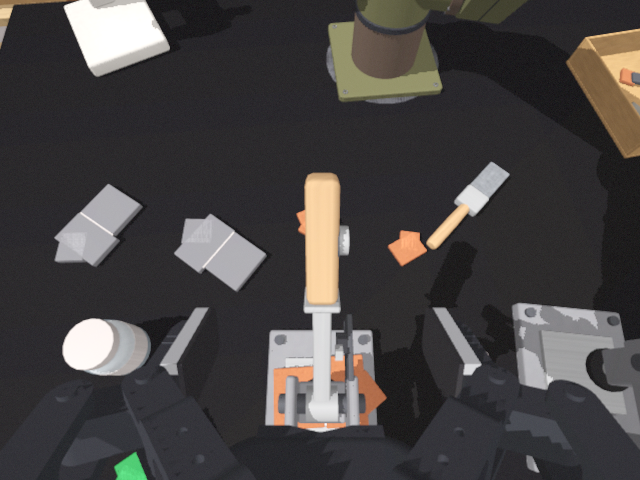

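The wrist view shows the loaded press in front. The beech grip spans columns 306–339 over rows 175–302, and the button is at (344,240) on the right, which is +y. The hinge bolts are at (283,403) and (362,403), with the orange tile below. I'll triangulate.

Run:
```python
from h import *
print('btn',tri(('scene0',301.7,201.7),('w1',345,240)))
A=plane('w1',283,403,175);B=plane('w1',362,403,175);P=(A+B)/2;print(A,B,P,np.degrees(np.arctan2(-(B-A)[0],(B-A)[1])))
th=np.radians(-6);xh=np.array([np.cos(th),np.sin(th),0]);yh=np.array([-np.sin(th),np.cos(th),0])
for P in (np.array([625,-193.3,175]),P):
  for f,u,v in (('scene0',301.7,201.7),):
    c,r=ray(f,u,v); q=c+r*((P+20*yh-c)@yh)/(r@yh); a=np.arctan2(q[2]-175,-(q-P)@xh); print(f,q,np.hypot((q-P)@xh,q[2]-175),a)
  G=P+170*(-np.cos(a)*xh+np.array([0,0,np.sin(a)])); print('G',G)
  n=np.array([0,0,np.cos(a)])+np.sin(a)*xh
  z=np.load('pics/w1.npz')
  for p in (G,G+17*n,G+17*n+13*yh,G+17*n-13*yh,G+18*yh,G+17*n+52*(G-P)/170,G+17*n-52*(G-P)/170):
    k=z['K']@z['R'].T@(p-z['c']);print((k[:2]/k[2]).round(1))
```

```text
btn (array([ 502.66497655, -162.61825945,  287.72535059]), [1.3, 1.3])
[ 621.54969986 -231.21073684  175.        ] [ 629.642298  -154.6538058  175.       ] [ 625.59599893 -192.93227132  175.        ] -6.034152413276041
scene0 [ 505.76577761 -160.65781265  289.64386976] 167.40827057275152 0.7543512317539717
G [ 501.79691983 -180.35083448  291.41872765]
[322.8 241. ]
[323.1 249.5]
[340.2 249.5]
[305.9 249.4]
[345.3 241. ]
[323.4 182. ]
[322.8 308.2]
scene0 [ 506.09772658 -160.2623312   290.03341024] 167.86854248120488 0.754959104363395
G [ 502.4633216  -179.99050543  291.49401044]
[323.4 241.7]
[323.6 250.2]
[340.8 250.2]
[306.5 250.2]
[345.8 241.7]
[324.  182.7]
[323.3 309. ]
```

{"name": "carry_out", "arguments": {"deltas": [[[0.17, 0, -0.13], [0.0016, 0.015, 0], 100], [[-0.22, 0.023, -0.235], [0, 0, 0], 100], [[-0.22, 0.023, -0.235], [0, 0, 0], 100], [[-0.22, 0.023, -0.235], [0, 0, 0], 100], [[-0.22, 0.023, -0.235], [0, 0, 0], 100], [[-0.19, 0.023, -0.213], [0, 0, 0], 100], [[0, 0, 0], [0, 0, 0], 60], [[0, 0, 0], [0, 0, 0], 60]], "grip_force": 25}}

```text
clock: 3.05
eef_pos: [484.6, -178.6, 276.3]
tool_rot: [0.049, 0.929, 0.02, -0.367]
wrist_force: [1.2, 0.5, 0.7]
grip_width: 58.9
finger_force: 0.0
```

Run:
```python
from h import *
snap('wrist','w2');snap('scene','c2'); s=bot.read_state(); print(s['eef_pos'],R.from_quat(s['tool_rot']).as_matrix().round(3),s['qpos'],s['wrist_force'],s['grip_width'])
b=cv2.imread('pics/w2.png')[120:480,130:510];a=cv2.imread('pics/c2.png')[140:320,200:380];a=cv2.resize(a,(360,360),interpolation=cv2.INTER_CUBIC)
cv2.imwrite('pics/v2.png',np.hstack([b,a]))
```

```text
[ 486.1423488  -178.91847508  275.68534289] [[-0.727  0.104 -0.679]
 [ 0.076  0.995  0.072]
 [ 0.683  0.    -0.731]] [-0.32659396  0.61176908  1.11983861 -0.17927554  2.14161135 -1.83205515] [-0.13258391 -0.37464333  0.85440709] 51.576676523701785
```

View pics/v2.png

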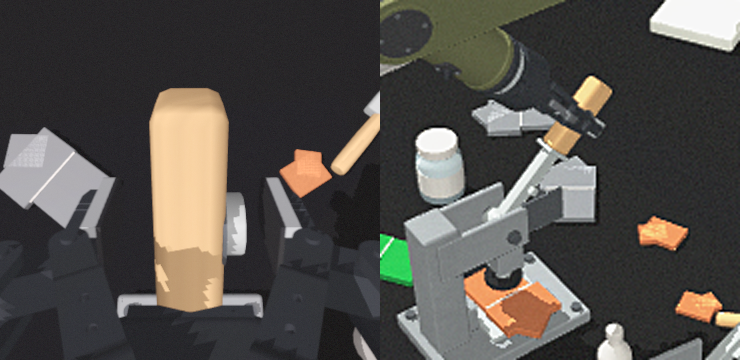

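Run:
```python
from h import *
s=bot.read_state();T=R.from_quat(s['tool_rot']).as_matrix();p=np.array(s['eef_pos']);z=np.load('pics/w2.npz')
def pr(q):
    k=z['K']@z['R'].T@(q-z['c']);return (k[:2]/k[2]).round(1)
print(p)
G=np.array([502,-180.3,291]);yh=np.array([.1045,.9945,0])
print('btn face',pr(G+21*yh),pr(G+13*yh))
for b in (15,19,23,27,31): print(b,pr(p-b*T[:,2]+25.8*T[:,1]),pr(p-b*T[:,2]-25.8*T[:,1]),'button-depth',pr(p-b*T[:,2]+21*T[:,1]))
c,r=ray('w2',369,344); q=c+r*((G+21*yh-c)@yh)/(r@yh);print(q-21*yh)
print('btn tri',tri(('scene0',301.7,201.7),('w2',367,344)))
```

```text
[ 486.1423488  -178.91847508  275.68534289]
btn face [375.  346.8] [354.7 346.8]
15 [383.7 333.8] [258.2 333.9] button-depth [372.  333.8]
19 [385.3 339.6] [256.6 339.8] button-depth [373.4 339.6]
23 [387.1 345.7] [254.9 345.9] button-depth [374.8 345.7]
27 [389.  352.2] [253.1 352.4] button-depth [376.3 352.2]
31 [390.9 359. ] [251.2 359.2] button-depth [377.9 359. ]
[ 498.69802568 -179.95303538  273.40437799]
btn tri (array([ 503.17410588, -162.41183819,  287.60615678]), [0.9, 0.9])
```

The left half shows both open pads beside the bar, centred on it (crop columns about 105 and 275, bar mid 188). The button at crop (236,224) is between the pads' line of action. The right half agrees. I'll go a few mm deeper and then pinch.

{"name": "carry_out", "arguments": {"deltas": [[[-0.012, 0.003, -0.043], [0, 0, 0], 60], [[0, 0, 0], [0, 0, 0], 20], [[0, 0, 0], [0, 0, 0], 20], [[0, 0, 0], [0, 0, 0], 20], [[0, 0, 0], [0, 0, 0], 20], [[0, 0, 0], [0, 0, 0], 20], [[0, 0, 0], [0, 0, 0], 20]], "grip_force": 25}}

```text
clock: 3.85
eef_pos: [484.2, -178.9, 268.6]
tool_rot: [0.048, 0.928, 0.02, -0.369]
wrist_force: [1.0, -5.7, 0.9]
grip_width: 25.5
finger_force: 28.4
```

Run:
```python
from h import *
s=bot.read_state();print(s)
snap('wrist','w3')
P=np.array([625.3,-193.1,175]);xh=np.array([.9945,-.1045,0])
p=np.array(s['eef_pos']);print((p-P)@xh, p[2]-175)
# plan: rotate TCP about hinge axis from current
yh=np.array([.1045,.9945,0]);N=14
prev=p
for i in range(1,N+1):
    q=P+R.from_rotvec(-yh*0).apply(p-P) if 0 else P+R.from_rotvec(-yh*0.86*i/N).apply(p-P)
    print(i,((q-prev)/100).round(3)); prev=q
print(0.86/N/np.pi*yh)
```

```text
{'clock': 3.85, 'qpos': array([-0.3269529 ,  0.61686036,  1.13173245, -0.17942893,  2.13025302,
       -1.83024904]), 'qvel': array([ 0.00085534, -0.00023488,  0.0006416 , -0.00174484, -0.00274107,
       -0.00178695]), 'joint_efforts': array([  2.12132692, -60.64930201, -20.35888374,   0.37441623,
         4.85204324,   0.26023312]), 'eef_pos': array([ 484.2390597 , -178.94458364,  268.55542104]), 'tool_rot': array([ 0.04833431,  0.92796911,  0.01951144, -0.3689938 ]), 'wrist_force': array([ 0.98156578, -5.74712964,  0.93372397]), 'wrist_torque': array([-0.48163851, -0.61770772,  0.7506968 ]), 'finger_force': 28.434147834777832, 'grip_width': 25.511520472024305}
-141.7643461362593 93.55542103558656
1 [-0.054  0.006 -0.089]
2 [-0.049  0.005 -0.092]
3 [-0.043  0.005 -0.095]
4 [-0.037  0.004 -0.097]
5 [-0.031  0.003 -0.099]
6 [-0.025  0.003 -0.101]
7 [-0.019  0.002 -0.103]
8 [-0.013  0.001 -0.104]
9 [-0.006  0.001 -0.104]
10 [ 0.    -0.    -0.104]
11 [ 0.006 -0.001 -0.104]
12 [ 0.013 -0.001 -0.104]
13 [ 0.019 -0.002 -0.103]
14 [ 0.025 -0.003 -0.101]
[0.00204332 0.01944578 0.        ]
```

View pics/w3.png

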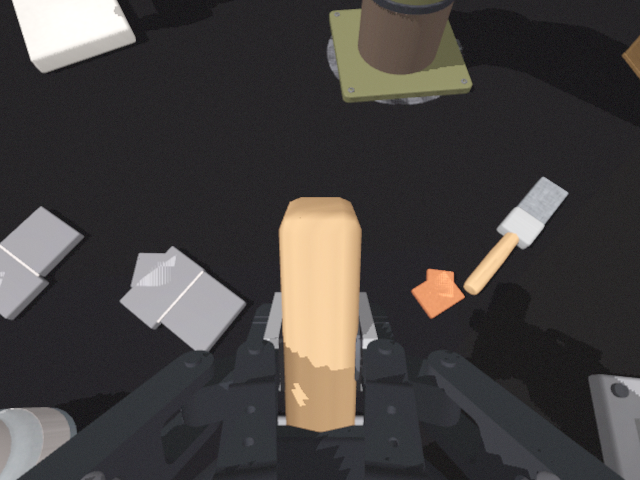

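The wrist view shows both pads closed on the bar with the button covered. The width reads 25.5 and the force 28 N. Now I'll swing it down along the arc.

{"name": "carry_out", "arguments": {"deltas": [[[-0.054, 0.006, -0.089], [-0.002, -0.0195, 0], 20], [[-0.049, 0.005, -0.092], [-0.002, -0.0195, 0], 20], [[-0.043, 0.005, -0.095], [-0.002, -0.0195, 0], 20], [[-0.037, 0.004, -0.097], [-0.002, -0.0195, 0], 20], [[0, 0, 0], [0, 0, 0], 20]], "grip_force": 25}}

```text
clock: 4.4
eef_pos: [465.5, -177.0, 230.5]
tool_rot: [0.05, 0.967, 0.013, -0.25]
wrist_force: [2.4, -5.9, -6.7]
grip_width: 25.6
finger_force: 27.2
```

{"name": "carry_out", "arguments": {"deltas": [[[-0.031, 0.003, -0.099], [-0.002, -0.0195, 0], 20], [[-0.025, 0.003, -0.101], [-0.002, -0.0195, 0], 20], [[-0.019, 0.002, -0.103], [-0.002, -0.0195, 0], 20], [[-0.013, 0.001, -0.104], [-0.002, -0.0195, 0], 20], [[-0.006, 0.001, -0.104], [-0.002, -0.0195, 0], 20], [[0, 0, -0.104], [-0.002, -0.0195, 0], 20], [[0, 0, 0], [0, 0, 0], 20]]}}

```text
clock: 5.1
eef_pos: [456.5, -176.1, 169.4]
tool_rot: [0.052, 0.996, 0.004, -0.069]
wrist_force: [3.5, -6.1, -5.9]
grip_width: 25.6
finger_force: 27.1
```

Run:
```python
from h import *
snap('wrist','w4');snap('side','s4'); s=bot.read_state(); print(s['eef_pos'],s['wrist_force'],s['wrist_torque'])
b=cv2.imread('pics/w4.png')[160:480,120:520];a=cv2.imread('pics/s4.png')[180:340,280:440];a=cv2.resize(a,(320,320),interpolation=cv2.INTER_CUBIC)
cv2.imwrite('pics/v4.png',np.hstack([b,a]))
```

```text
[ 456.43538231 -176.12947734  169.58504147] [ 1.30976023 -5.23158014 -4.09046154] [-0.77538669 -0.59293286  0.17500625]
```

View pics/v4.png

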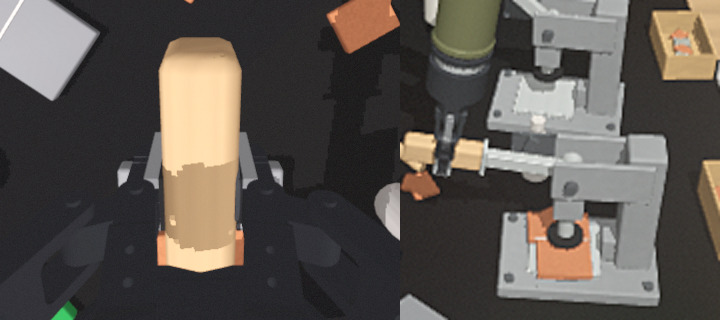

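The lever is following: in the right half it is nearly level with the fingers still on the grip, and the tile is still under the ram. On to the stop.

{"name": "carry_out", "arguments": {"deltas": [[[0.006, -0.001, -0.104], [-0.002, -0.0195, 0], 20], [[0.013, -0.001, -0.104], [-0.002, -0.0195, 0], 20], [[0.01, -0.001, -0.05], [-0.001, -0.01, 0], 20], [[0, 0, 0], [0, 0, 0], 20]]}}

```text
clock: 5.6
eef_pos: [459.3, -176.4, 143.8]
tool_rot: [0.051, 0.999, 0.0, 0.008]
wrist_force: [2.0, -4.9, -6.5]
grip_width: 25.9
finger_force: 27.3
```

{"name": "carry_out", "arguments": {"deltas": [[[0.01, -0.001, -0.05], [-0.001, -0.01, 0], 20], [[0, 0, 0], [0, 0, 0], 20]]}}

```text
clock: 5.8
eef_pos: [460.4, -176.5, 138.8]
tool_rot: [0.051, 0.998, -0.0, 0.023]
wrist_force: [3.6, -5.6, -5.9]
grip_width: 25.9
finger_force: 27.3
```

{"name": "carry_out", "arguments": {"deltas": [[[0.005, 0, -0.03], [0, 0, 0], 20], [[0, 0, 0], [0, 0, 0], 20]]}}

```text
clock: 6.0
eef_pos: [460.5, -176.5, 136.0]
tool_rot: [0.051, 0.998, -0.0, 0.022]
wrist_force: [0.1, -5.8, -2.3]
grip_width: 25.7
finger_force: 27.8
```

{"name": "carry_out", "arguments": {"deltas": [[[0, 0, -0.03], [0, 0, 0], 20], [[0, 0, 0], [0, 0, 0], 20]]}}

```text
clock: 6.2
eef_pos: [460.8, -176.5, 134.1]
tool_rot: [0.051, 0.998, -0.001, 0.023]
wrist_force: [-2.6, -4.6, 7.0]
grip_width: 25.5
finger_force: 28.8
```

{"name": "carry_out", "arguments": {"deltas": [[[0, 0, -0.03], [0, 0, 0], 20], [[0, 0, 0], [0, 0, 0], 20]]}}

```text
clock: 6.4
eef_pos: [461.0, -176.6, 132.9]
tool_rot: [0.051, 0.998, -0.001, 0.023]
wrist_force: [-6.2, -2.9, 21.1]
grip_width: 25.7
finger_force: 30.4
```

Run:
```python
from h import *
snap('side','s5');a=cv2.imread('pics/s5.png')[200:340,270:440];cv2.imwrite('pics/v5.png',cv2.resize(a,None,fx=4,fy=4,interpolation=cv2.INTER_CUBIC))
s=bot.read_state();print(s['eef_pos'],s['wrist_force'])
```

```text
[ 460.98581744 -176.5891148   132.91793343] [-6.55016673 -1.5771322  20.98550205]
```

View pics/v5.png

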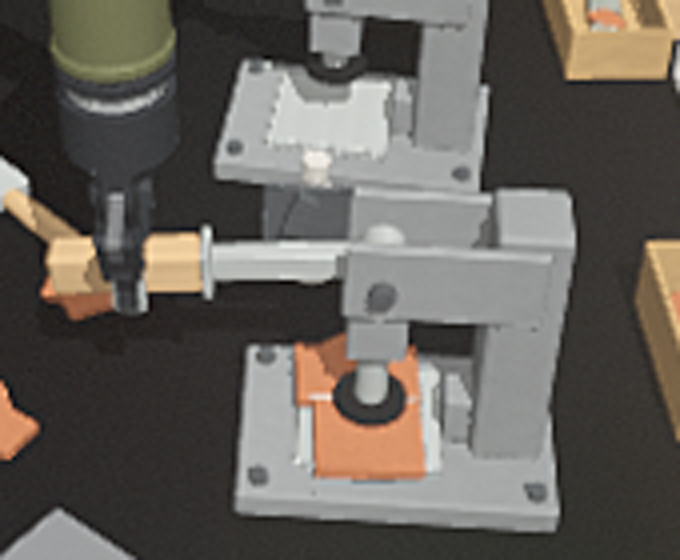

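The ram is down on the tile, the lever is level or slightly below, and the stop answers with 21 N up. I'll let go, then withdraw upward.

{"name": "carry_out", "arguments": {"deltas": [[[0, 0, 0], [0, 0, 0], 100], [[0, 0, 0], [0, 0, 0], 100], [[0, 0, 0], [0, 0, 0], 100], [[0, 0, 0], [0, 0, 0], 100], [[0, 0, 0.2], [0, 0, 0], 100], [[0, 0, 0.3], [0, 0, 0], 100], [[0, 0, 0.4], [0, 0, 0], 100], [[0, 0, 0], [0, 0, 0], 100]]}}

```text
clock: 7.25
eef_pos: [463.8, -177.2, 224.8]
tool_rot: [0.051, 0.998, -0.002, 0.026]
wrist_force: [0.4, 0.1, 0.8]
grip_width: 85.4
finger_force: 0.0
```

Run:
```python
from h import *
snap('side','s6');snap('scene','c6');a=cv2.imread('pics/s6.png')[120:340,260:440];b=cv2.imread('pics/c6.png')[160:410,190:440]
cv2.imwrite('pics/v6.png',np.hstack([cv2.resize(a,(409,500)),cv2.resize(b,(390,390)) .copy() if 0 else cv2.resize(b,(390,500))]))
s=bot.read_state();print(s['eef_pos'],s['wrist_force'],s['grip_width'])
```

```text
[ 460.91215614 -175.76755775  220.69014436] [-0.7310181  -0.49223197 -1.29266817] 85.11439747796983
```

View pics/v6.png

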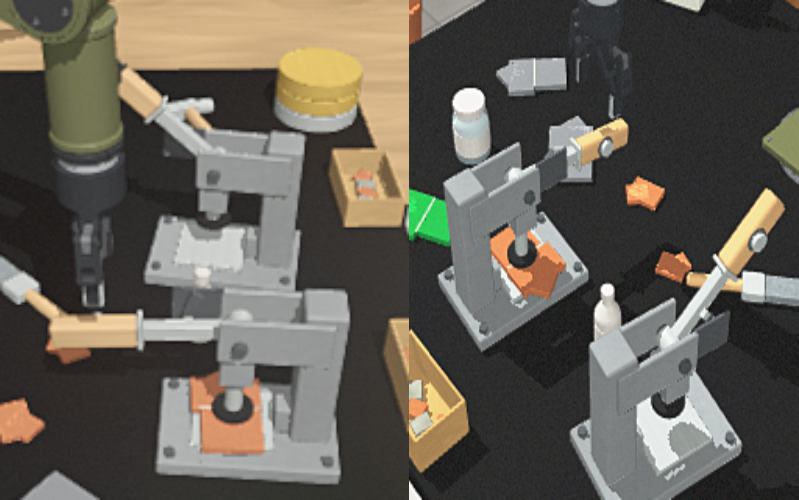

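The loaded lever stays down with its button out again, and the tile is under the ram. The other lever is still up and the gripper is clear.

```bash
python3 -c "
from bench import bot
print(bot.finish_job())"
```

```text
the job is handed in; nothing more can be done
None
```

The press with the tile is closed: its lever stayed down after I let go, the tile is under the ram, the empty press's lever is still up, and the job was handed in at about 7.5 s (no verdict came back).

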